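# Sort the studio's ware into its trays

### The job

Sort the handful of ware on the pottery bench: stand both bare pink tumblers in the dark wooden tray, both white-dipped cups in the grey tray, and the pale yellow kiln post in the green tray. Everything ends upright on its tray's floor; set each piece down without dropping it, never tip a dipped cup over, and leave the blue-lidded jar and the blue dish where they are.

Things in the scene. Friction and masses are not known exactly. Their poses are not given: they have to be found in the camera images.
- bisque_a_mid (a point): a bare clay tumbler, salmon-pink all over, standing upside down so that its closed, rounded base is on top; 54 mm across, 80 mm high, straight sides to at least 65 mm, 0.16 kg. The point is its centre, 40 mm above its foot; z up along its axis. Round: any grip direction serves; a grip at or above mid-height keeps the fingers over the tray's rim. It and the other bare tumbler are alike.
- bisque_b_mid (a point): a bare clay tumbler, salmon-pink all over, standing upside down so that its closed, rounded base is on top; 54 mm across, 80 mm high, straight sides to at least 65 mm, 0.16 kg. The point is its centre, 40 mm above its foot; z up along its axis. Round: any grip direction serves; a grip at or above mid-height keeps the fingers over the tray's rim. It and the other bare tumbler are alike.
- dipped_a_mid (a point): a dipped cup standing mouth up, open, the upper half and the inside glazed white, the lower 36 mm outside salmon-pink clay, walls 4 mm; 54 mm across, 80 mm high, straight sides to at least 65 mm, 0.16 kg. The point is its centre, 40 mm above its foot; z up along its axis. Round: any grip direction serves; a grip at or above mid-height keeps the fingers over the tray's rim. It and the other dipped cup are alike.
- dipped_b_mid (a point): a dipped cup standing mouth up, open, the upper half and the inside glazed white, the lower 36 mm outside salmon-pink clay, walls 4 mm; 54 mm across, 80 mm high, straight sides to at least 65 mm, 0.16 kg. The point is its centre, 40 mm above its foot; z up along its axis. Round: any grip direction serves; a grip at or above mid-height keeps the fingers over the tray's rim. It and the other dipped cup are alike.
- post_mid (a point): the kiln post: a pale yellow fireclay cylinder standing on end, 38 mm across, 80 mm high, 0.15 kg, a dark 16 mm hole in its top. The point is its centre, 40 mm above its foot; z up along its axis.
- wood_tray_floor (a point): the dark brown wooden low open tray fixed to the table, outside 94 mm (x) by 160 mm (y) and 20 mm high, walls and floor 5 mm, inside 84 by 150 mm: room for two cups side by side along its y. The point is the centre of the top of its floor, 5 mm above the table; x across the tray, y along it, z up. For the two bare tumblers.
- grey_tray_floor (a point): the grey painted low open tray fixed to the table, outside 94 mm (x) by 160 mm (y) and 20 mm high, walls and floor 5 mm, inside 84 by 150 mm: room for two cups side by side along its y. The point is the centre of the top of its floor, 5 mm above the table; x across the tray, y along it, z up. For the two white-dipped cups.
- green_tray_floor (a point): the green plastic low open tray fixed to the table, outside 94 mm (x) by 160 mm (y) and 20 mm high, walls and floor 5 mm, inside 84 by 150 mm: room for two cups side by side along its y. The point is the centre of the top of its floor, 5 mm above the table; x across the tray, y along it, z up. For the kiln post.
- jar_mid (a point): a small white glaze jar with a blue lid, 44 mm across, 58 mm high, loose, not to be moved. The point is its centre, 29 mm up.
- dish_mid (a point): a small blue ceramic dish, 60 mm across, 28 mm high, loose, not to be moved. The point is its centre, 14 mm up.

How it is judged:
By the outcome, as a careful person would: the job done as asked, in the order asked, and still so for the second after the job is handed in, with the robot touching nothing.
It also fails if it takes over 102 s, if anything falls off the work surface, if the arm or the gripper's body presses on something with over 40 N, if the wrist force passes 120 N, or if a joint passes its speed limit or range.

### The arm

A 6-joint arm with a two-finger parallel gripper is mounted at the origin on the work surface. World frame = base frame: x ahead of the robot, y to its left, z up, the work surface at z = 0. Lengths are in m, angles in rad, forces in N, time in s.
With the tool pointing down it reaches from about 0.375 to 0.9 m from the base axis. Payload 3.1 kg.
Tool frame: the origin (TCP) lies at the very end of the fingers, on their centre line; the grasp point (between the pads) lies 19 mm behind it; z points along the fingers, y is the line along which they close (so a half turn about z gives the same grasp; the last joint's range is limited). The gripper opens to 85 mm and grips with 20 to 120 N. Pads are 22 mm wide; open, the fingers measure 114 mm over their backs; the gripper's body (76 mm by 85 mm) begins 54 mm behind the grasp point. The pads swing forward as they close: fully open they stand 13 mm farther back than shut.
Start: joints at [0.922, 0.527, 1.433, -0, 1.181, -0.178], TCP at [0.283, 0.557, 0.231] pointing down, gripper open.
Joint ranges: [-3.08, 3.08], [-0.75, 2.2], [0.22, 2.44], [-1.43, 4.57], [0, 2.65], [-2.85, 2.85]. Speed limits (rad/s): [2.79, 2.79, 3.14, 3.14, 3.14, 3.14].

### API

Orientations are given as a unit quaternion [x, y, z, w].
In Python, from station import manip gives the robot as it stands.
- The arm moves only by the shell command python3 -m handwheel 'ROWS' [FORCE]. ROWS is JSON, a list of rows, each a list of 7 numbers: the shift along the world's x, y, z in mm, then the turn, a rotation vector about the world's x, y, z in degrees, then the opening, from 0 (shut) to 1 (fully open). A call has exactly 10 rows; each row shifts and turns the commanded pose from where the row before left it; what a row does not reach is not made up. A row lasts 1/8 s, in which the tool goes at most 62.5 mm and 10.7 degrees, less where a joint would pass 70% of its speed; a pose out of reach is approached as far as the arm can. A call is refused whole if a number of a shift passes 62.5 or a number of a turn 10.7, either way. A call with a gripper value outside its range is refused whole. The fingers move at their own pace and stop on an object; FORCE is the grip in N (left out, the last holds). Time passes only in rows, so rows that do not move let the fingers close, or fill a call up. It gives the time, the measured TCP pose, the force, the opening and the grip force at its end, in the units of the state.
- manip.sense(): the state, without advancing time (a new reading comes with each control period).
- manip.snapshot(name): name is "side" or "top" or "wrist"; returns the picture (400x640x3 uint8, red, green, blue); there is no depth.
- manip.get_calibration(name): a dict with "K" (3x3 intrinsics, pixels), "rvec" (rotation vector, rad) and "tvec" (3), from world to camera coordinates, as OpenCV has them. Camera axes: x right, y down, z forward; pixel columns grow to the right and rows downward; lengths in m; the calibration is good to about 2 mm. A picture is of the moment at which its call begins: read the wrist's pose just before it. get_calibration takes no time and is no camera call; for the wrist camera it gives the pose at the moment of the call.
- manip.sign_off(): hands the job in; it is judged then, once.
The state is a dict: "t": time; "q": joint angles; "qd": joint speeds; "tau": joint torques, N m; "tcp_pos": TCP position; "tool_rot": TCP orientation; "force": force on the tool from outside, world axes, zero at the start; "ft_torque": the same for the moment, N m; "finger_gap": opening from 0.0 (shut) to 1.0 (fully open); "gripper_force": force on a finger pad.
Only numpy, scipy, OpenCV 4.12 (cv2) and the standard library are available. Lean on these libraries where they do the work, as an engineer would, in place of code of your own. Each camera call takes 0.05 s, during which the arm holds its last target. There are 200 camera calls.

## Working session

There is one attempt and no reset: what is moved stays moved. The work goes in short steps, Python scripts to look and compute and a shell command to move; the robot and the scene stay as the last step left them, time stands still between calls to the robot, and variables do not carry over. Pictures are saved under pics/ and viewed, at most 17 in all, crops included, and the job is handed in when it is done.

```bash
mkdir -p pics; ls
python3 - <<'E'
from station import manip
import cv2,numpy as np
s=manip.sense();print(s['t'],s['tcp_pos'],s['tool_rot'],s['finger_gap'])
for n in ['top','side']:
    im=manip.snapshot(n);cv2.imwrite(f'pics/{n}0.png',im[:,:,::-1])
    c=manip.get_calibration(n);R=cv2.Rodrigues(np.array(c['rvec']))[0];print(n,c['K'],(-R.T@np.array(c['tvec']).ravel()),R[2])
E
```

```text
pics
0.0 [0.28248461 0.55672111 0.2303453 ] [ 2.32760246e-01  9.72533542e-01 -9.91134469e-04 -4.42554219e-04] 0.9983017172942252
top [[499.53569163   0.         315.15921286]
 [  0.         499.53569163 193.55248876]
 [  0.           0.           1.        ]] [0.25708815 0.01188817 1.23813881] [ 0.1904889   0.00412997 -0.98168066]
side [[464.06920227   0.         320.58748616]
 [  0.         464.06920227 205.9206273 ]
 [  0.           0.           1.        ]] [ 0.39749474 -0.6607599   0.64626387] [ 0.11989059  0.74588567 -0.65519525]
```

View pics/top0.png

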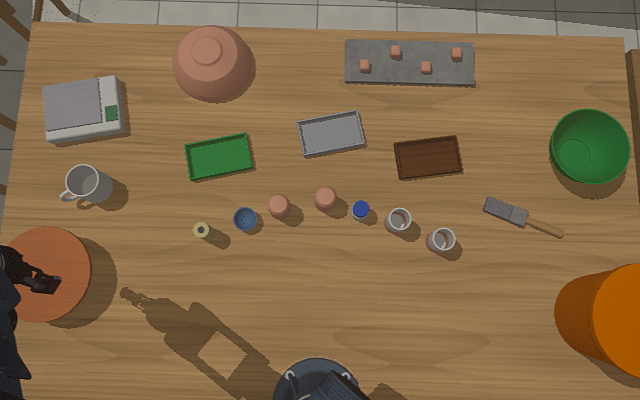

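View pics/side0.png

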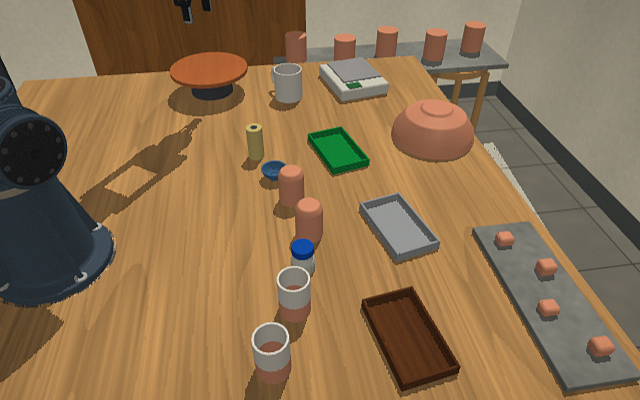

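The top view shows the post at (201,230), dish (245,219), tumblers (278,206) and (325,198), jar (361,210), and cups (399,219) and (441,240). The trays are green (220,157), grey (331,134) and wood (428,157). The side view agrees, and all pieces are standing.

```bash
cat > h.py <<'E'
import cv2,numpy as np
from station import manip
def cal(n):
    c=manip.get_calibration(n);return np.array(c['K']),cv2.Rodrigues(np.array(c['rvec']))[0],np.array(c['tvec']).ravel()
def cast(C,uv,z):
    K,R,t=C;o=-R.T@t;d=R.T@np.linalg.inv(K)@np.array([uv[0],uv[1],1.]);return (o+d*(z-o[2])/d[2])
def blob(m,seed,r):
    """largest contour of mask m within r px of the seed"""
    w=np.zeros(m.shape,np.uint8);cv2.circle(w,(int(seed[0]),int(seed[1])),r,255,-1)
    w&=m.astype(np.uint8)*255
    w=cv2.morphologyEx(w,cv2.MORPH_CLOSE,np.ones((3,3)))
    cs=cv2.findContours(w,cv2.RETR_EXTERNAL,cv2.CHAIN_APPROX_NONE)[0]
    return max(cs,key=cv2.contourArea)
def cen(c):
    M=cv2.moments(c);return M['m10']/M['m00'],M['m01']/M['m00']
E
python3 - <<'E'
from h import *
im=cv2.imread('pics/top0.png');C=cal('top');h=cv2.cvtColor(im,cv2.COLOR_BGR2HSV).astype(int);H,S,V=h[...,0],h[...,1],h[...,2]
for p in [(278,206),(325,198),(399,219),(441,240),(201,230),(361,210),(245,219),(220,157),(331,134),(428,157),(300,230)]: print(p,h[p[1],p[0]],h[p[1]-10,p[0]+3])
pink=((H<9)|(H>172))&(S>60)&(V>60)
for n,p in dict(bA=(278,206),bB=(325,198)).items():
    c=blob(pink,p,18);print(n,cen(c),cv2.contourArea(c),cast(C,cen(c),.04).round(4))
white=(S<50)&(V>100)
for n,p in dict(dA=(399,219),dB=(441,240)).items():
    c=blob(white|pink,p,22);e=cv2.fitEllipse(blob(white,p,20));print(n,cen(c),cv2.contourArea(c),cast(C,cen(c),.04).round(4),e)
post=(H>18)&(H<35)&(V>120)&(S>40)
c=blob(post,(201,230),12);print('post',cen(c),cv2.contourArea(c),cast(C,cen(c),.06).round(4))
blue=(H>100)&(H<130)&(S>120)
for n,p,r,z in[('jar',(361,210),14,.055),('dish',(245,219),18,.02)]:
    c=blob(blue,p,r);print(n,cen(c),cv2.contourArea(c),cast(C,cen(c),z).round(4))
for n,m,p in [('green',(H>50)&(H<80)&(S>100),(220,157)),('grey',(S<60)&(V>70),(331,134)),('wood',(V<110)&(S>90),(428,157))]:
    c=blob(m,p,42);b=cv2.boxPoints(cv2.minAreaRect(c));q=np.array([cast(C,x,.02)[:2] for x in b])
    e=[q[1]-q[0],q[2]-q[1]];e.sort(key=np.linalg.norm);print(n,q.mean(0).round(4),[np.linalg.norm(x).round(3) for x in e],'long axis deg',np.degrees(np.arctan2(e[1][1],e[1][0])).round(1))
E
```

```text
(278, 206) [ 10 100 171] [ 11 110 164]
(325, 198) [ 10  98 171] [ 11 111 163]
(399, 219) [ 14  23 120] [ 17  17 139]
(441, 240) [ 14  28 118] [14 30 95]
(201, 230) [173  14  72] [ 17 121 147]
(361, 210) [113 156 137] [ 17 143 153]
(245, 219) [107 100 120] [109  83  77]
(220, 157) [ 62 149 111] [ 62 143 112]
(331, 134) [  0   0 128] [150   2 128]
(428, 157) [ 11 155  89] [ 13 151  81]
(300, 230) [ 16 115 148] [ 16 129 115]Traceback (most recent call last):
  File "<stdin>", line 6, in <module>
  File "h.py", line 15, in cen
    M=cv2.moments(c);return M['m10']/M['m00'],M['m01']/M['m00']
                            ~~~~~~~~^~~~~~~~~
ZeroDivisionError: float division by zero
```

Run:
```python
from h import *
im=cv2.imread('pics/top0.png');C=cal('top');h=cv2.cvtColor(im,cv2.COLOR_BGR2HSV).astype(int);H,S,V=h[...,0],h[...,1],h[...,2]
pink=((H<13)|(H>172))&(S>60)&(V>60)
white=(S<50)&(V>90)
post=(H>20)&(H<35)&(S<110)&(V>90)|((V<90)&(S<60))
blue=(H>95)&(H<130)&(S>70)
vis=im.copy()
def show(n,c,z):
    cv2.drawContours(vis,[c],-1,(0,255,0),1);print(n,np.round(cen(c),1),cv2.contourArea(c),cv2.boundingRect(c),cast(C,cen(c),z)[:2].round(4))
for n,p in dict(bA=(278,206),bB=(325,198)).items(): show(n,blob(pink,p,18),.042)
for n,p in dict(dA=(399,219),dB=(441,240)).items():
    show(n,blob(white|pink,p,20),.043);show(n+'rim',cv2.convexHull(blob(white,p,20)),.065)
show('post',blob(post,(201,230),13),.06)
show('jar',blob(blue,(361,210),14),.055);show('dish',blob(blue,(245,219),18),.02)
for n,m,p in [('green',(H>50)&(H<80)&(S>100),(220,157)),('grey',(S<60)&(V>70),(331,134)),('wood',(V<115)&(S>90)&(H<16),(428,157))]:
    c=blob(m,p,42);b=cv2.boxPoints(cv2.minAreaRect(c));q=np.array([cast(C,x,.02)[:2] for x in b]);cv2.drawContours(vis,[np.intp(b)],-1,(0,255,255),1)
    e=[q[1]-q[0],q[2]-q[1]];e.sort(key=np.linalg.norm);print(n,q.mean(0).round(4),[np.linalg.norm(x).round(3) for x in e],'long axis deg',np.degrees(np.arctan2(e[1][1],e[1][0])).round(1))
cv2.imwrite('pics/vis1.png',cv2.resize(vis[100:270,175:475],None,fx=2.6,fy=2.6,interpolation=0))
```

```text
bA [278.9 206.3] 424.5 (268, 194, 23, 26) [0.4552 0.1039]
bB [325.  198.6] 423.0 (314, 186, 23, 27) [ 0.4774 -0.0073]
dA [397.4 220.3] 487.0 (384, 208, 28, 26) [ 0.4291 -0.1833]
dArim [398.4 219.5] 446.5 (386, 208, 26, 24) [ 0.4278 -0.182 ]
dB [440.2 239.9] 534.5 (426, 227, 30, 26) [ 0.3846 -0.2857]
dBrim [441.8 239.2] 483.5 (429, 227, 27, 25) [ 0.3839 -0.2839]
post [201.9 230. ] 207.5 (193, 222, 21, 19) [0.3901 0.2825]
jar [360.6 208.4] 193.0 (353, 200, 17, 17) [ 0.4534 -0.093 ]
dish [244.7 218.5] 395.0 (233, 207, 24, 24) [0.426  0.1886]
green [0.5825 0.265 ] [np.float64(0.097), np.float64(0.161)] long axis deg -76.5
grey [ 0.6526 -0.0172] [np.float64(0.099), np.float64(0.163)] long axis deg -76.7
wood [ 0.5936 -0.2648] [np.float64(0.104), np.float64(0.169)] long axis deg -81.2
```

View pics/vis1.png

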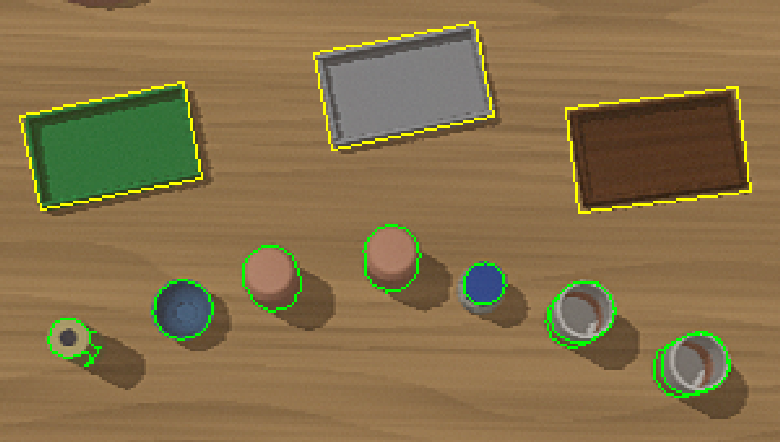

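The masks fit well, apart from the post, which picked up some shadow; I'll re-measure that one later. Next I move above tumbler A, turning the jaw to close at about 10° to world x.

```bash
python3 -m handwheel '[[17,-45,-3,0,0,-5.3,1],[17,-45,-3,0,0,-5.3,1],[17,-45,-3,0,0,-5.3,1],[17,-45,-3,0,0,-5.3,1],[17,-45,-3,0,0,-5.3,1],[17,-45,-3,0,0,-5.3,1],[17,-45,-3,0,0,-5.3,1],[17,-45,-3,0,0,-5.3,1],[17,-45,-3,0,0,-5.3,1],[17,-45,-3,0,0,-5.3,1]]' 40
python3 - <<'E'
from h import *
C=cal('wrist');im=manip.snapshot('wrist');cv2.imwrite('pics/w1.png',im[:,:,::-1]);T=cal('top')
print('post',cast(T,(201.2,230.4),.08))
s=manip.sense();print(s['tcp_pos'],s['tool_rot'])
K,R,t=C;print(-R.T@t,R[2],K[0,0])
for p in [(.455,.104),(.477,-.007),(.453,-.093)]:
    v=R@np.array([*p,.08])+t;print(p,(K@v/v[2])[:2].round(0))
E
```

```text
t: 1.35
tcp_pos: [0.4531, 0.1058, 0.2011]
tool_rot: [0.643, 0.766, -0.0, -0.0]
force: [0.5, -0.5, 0.3]
finger_gap: 1.0
gripper_force: 0.0
post [0.38686066 0.27942049 0.08      ]
[0.45618479 0.10116963 0.20093653] [ 6.45275917e-01  7.63946390e-01 -5.20099294e-04  2.15262359e-03]
[0.44113817 0.17755429 0.34353944] [ 0.04865395 -0.28228079 -0.95809726] 300.20180825017263
(0.455, 0.104) [322. 193.]
(0.477, -0.007) [325. 299.]
(0.453, -0.093) [289. 362.]
```

View pics/w1.png

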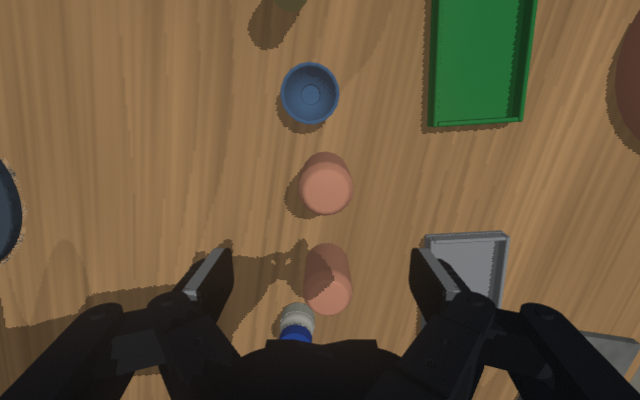

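The wrist view shows tumbler A centred near (326,185), the dish at (310,93), tumbler B at (328,278) and the jar at (296,325). I'll refine both tumblers from this view.

```bash
cat >> h.py <<'E'
def fitxy(C,c,r,hh,x0):
    """ground position of an upright cylinder from its silhouette's bounding box (hull of projected top and bottom rims)"""
    from scipy.optimize import least_squares
    K,R,t=C;a=np.linspace(0,2*np.pi,90);M=cv2.moments(c);m=np.array(cen(c))
    def f(p):
        P=np.vstack([np.c_[p[0]+r*np.cos(a),p[1]+r*np.sin(a),0*a+z] for z in (0,hh)])
        q=(P@R.T+t)@K.T;q=q[:,:2]/q[:,2:];h=cv2.convexHull(q.astype(np.float32));return np.array(cen(h))-m
    return least_squares(f,x0).x
E
python3 - <<'E'
from h import *
def pinkm(im):
    h=cv2.cvtColor(im,cv2.COLOR_BGR2HSV).astype(int);H,S,V=h[...,0],h[...,1],h[...,2];return ((H<13)|(H>172))&(S>60)&(V>60)
C=cal('wrist');m=pinkm(cv2.imread('pics/w1.png'))
c=blob(m,(326,183),38);print('wrist A',cv2.boundingRect(c),fitxy(C,c,.027,.078,[.455,.104]).round(4))
c=blob(m,(328,278),45);print('wrist B',cv2.boundingRect(c),fitxy(C,c,.027,.078,[.477,-.007]).round(4))
for n,seeds,r in [('top',[(278,206),(325,198)],18),('side',[(291,186),(309,220)],30)]:
    m=pinkm(cv2.imread(f'pics/{n}0.png'));C=cal(n)
    for p in seeds: c=blob(m,p,r);print(n,cv2.boundingRect(c),fitxy(C,c,.027,.078,[.46,.05]).round(4))
E
```

```text
wrist A (298, 152, 56, 64) [0.4609 0.1016]
wrist B (303, 243, 50, 73) [ 0.4824 -0.0089]
top (268, 194, 23, 26) [0.4546 0.1036]
top (314, 186, 23, 27) [ 0.4767 -0.0073]
side (278, 165, 40, 51) [0.4611 0.0897]
side (284, 191, 39, 52) [0.4773 0.0027]
```

```bash
python3 -m handwheel '[[1,2,-20,0,0,0,1],[0,0,-25,0,0,0,1],[0,0,-25,0,0,0,1],[0,0,-25,0,0,0,1],[0,0,-25,0,0,0,1],[0,0,-25,0,0,0,1],[0,0,-16,0,0,0,1],[0,0,-10,0,0,0,1],[0,0,-4,0,0,0,1],[0,0,0,0,0,0,1]]' 40 && python3 -m handwheel '[[0,0,0,0,0,0,0],[0,0,0,0,0,0,0],[0,0,0,0,0,0,0],[0,0,0,0,0,0,0],[0,0,0,0,0,0,0],[0,0,0,0,0,0,0],[0,0,0,0,0,0,0],[0,0,0,0,0,0,0],[0,0,0,0,0,0,0],[0,0,0,0,0,0,0]]' 40
```

```text
t: 2.65
tcp_pos: [0.454, 0.1093, 0.0264]
tool_rot: [0.642, 0.767, 0.0, 0.0]
force: [-0.3, 0.1, -0.3]
finger_gap: 0.999
gripper_force: 0.0
t: 3.9
tcp_pos: [0.4551, 0.1093, 0.0272]
tool_rot: [0.642, 0.766, 0.001, 0.001]
force: [0.1, -0.1, 6.0]
finger_gap: 0.619
gripper_force: 41.4
```

```bash
python3 -m handwheel '[[0,0,2,0,0,0,0],[0,0,4,0,0,0,0],[0,0,8,0,0,0,0],[0,0,12,0,0,0,0],[0,0,14,0,0,0,0],[0,0,14,0,0,0,0],[0,0,14,0,0,0,0],[0,0,14,0,0,0,0],[0,0,14,0,0,0,0],[0,0,14,0,0,0,0]]' 40
python3 - <<'E'
from h import *
for i in range(4):
    im=manip.snapshot('wrist' if i<3 else 'side');s=manip.sense();print(s['tcp_pos'].round(4) if hasattr(s['tcp_pos'],'round') else s['tcp_pos'],s['force'],s['finger_gap'],s['q'])
    cv2.imwrite(f'pics/{"ws"[i>2]}2.png',im[:,:,::-1])
E
```

```text
t: 5.15
tcp_pos: [0.4538, 0.1093, 0.1373]
tool_rot: [0.642, 0.767, -0.0, -0.0]
force: [0.3, -1.1, -2.0]
finger_gap: 0.617
gripper_force: 42.2
[0.4548 0.1093 0.1387] [ 0.9168842   0.20076149 -0.01822518] 0.6134751092651386 [-3.65613919e-03  4.71081865e-01  1.91190141e+00  9.82848865e-06
  7.55464185e-01 -1.79742285e-01]
[0.4549 0.1093 0.1379] [ 0.55250802 -0.09921493 -2.580229  ] 0.6210725244150789 [-3.70838590e-03  4.72580907e-01  1.91260784e+00 -1.46792753e-05
  7.53121649e-01 -1.79767012e-01]
[0.4544 0.1093 0.1371] [ 0.75152289 -0.0293483  -1.83065961] 0.6135937460920319 [-3.75468043e-03  4.73883790e-01  1.91339310e+00 -2.47272263e-05
  7.52436985e-01 -1.79747120e-01]
[0.4539 0.1093 0.1366] [-0.05324927  0.07437342 -2.90233279] 0.6150054671391821 [-3.76261239e-03  4.74810523e-01  1.91396694e+00  4.58462802e-06
  7.52265971e-01 -1.79759588e-01]
```

View pics/w2.png

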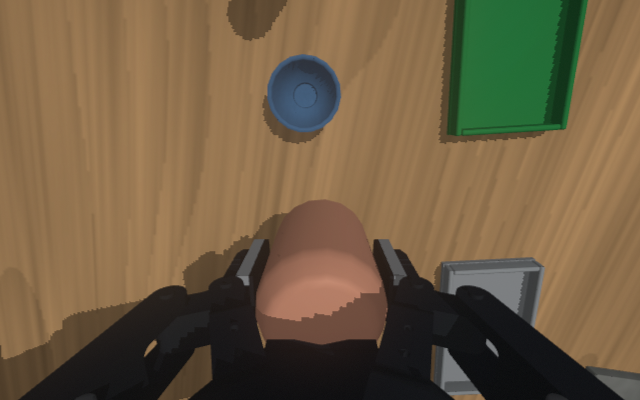

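The wrist view shows tumbler A held between the pads, centred at column 322. I'll carry it to the −y end of the wood tray and refine the tray poses from the first side picture.

```bash
python3 -m handwheel '[[8,-22,0,0,0,0,0],[14,-39,0,0,0,0,0],[18,-50,0,0,0,0,0],[20,-55,0,0,0,0,0],[20,-55,0,0,0,0,0],[20,-55,0,0,0,0,0],[18,-50,0,0,0,0,0],[14,-39,0,0,0,0,0],[10,-26,0,0,0,0,0],[5,-13,0,0,0,0,0]]' 40
python3 - <<'E'
from h import *
im=cv2.imread('pics/side0.png');C=cal('side');h=cv2.cvtColor(im,cv2.COLOR_BGR2HSV).astype(int);H,S,V=h[...,0],h[...,1],h[...,2]
vis=im.copy()
for n,m,p,r in [('green',(H>50)&(H<80)&(S>100),(338,150),40),('grey',(S<60)&(V>70),(399,226),50),('wood',(V<105)&(S>90)&(H<15),(410,340),68)]:
    c=blob(m,p,r);b=cv2.approxPolyDP(cv2.convexHull(c),6,True).reshape(-1,2);q=np.array([cast(C,x,.02)[:2] for x in b]);cv2.polylines(vis,[b],True,(0,255,255),1)
    print(n,b.tolist(),q.round(3).tolist())
cv2.imwrite('pics/vis2.png',cv2.resize(vis[110:400,290:480],None,fx=2,fy=2,interpolation=0))
# wood tray from above now
im=manip.snapshot('top');cv2.imwrite('pics/top3.png',im[:,:,::-1]);s=manip.sense();print(s['tcp_pos'],s['finger_gap'])
E
```

```text
t: 6.6
tcp_pos: [0.6006, -0.296, 0.1349]
tool_rot: [0.643, 0.766, -0.0, -0.001]
force: [0.7, 1.1, -2.4]
finger_gap: 0.613
gripper_force: 42.3
green [[341, 126], [369, 159], [333, 174], [308, 134]] [[0.613, 0.354], [0.65, 0.2], [0.557, 0.156], [0.524, 0.329]]
grey [[360, 202], [398, 192], [438, 248], [396, 261]] [[0.595, 0.052], [0.682, 0.072], [0.71, -0.1], [0.623, -0.119]]
wood [[458, 372], [401, 390], [362, 299], [412, 286]] [[0.652, -0.344], [0.562, -0.358], [0.543, -0.193], [0.634, -0.18]]
[ 0.6012312  -0.29719974  0.13511242] 0.6194886265629036
```

View pics/vis2.png

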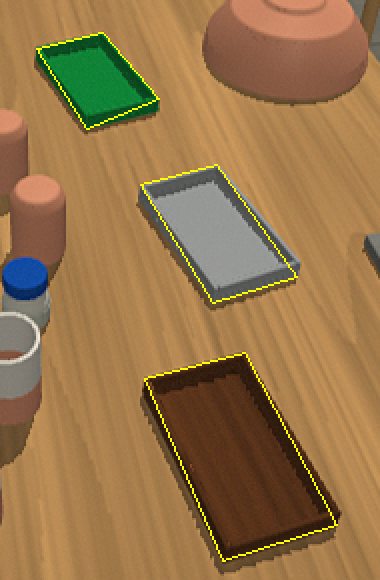

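```bash
python3 -m handwheel '[[0,0,-15,0,0,0,0],[0,0,-20,0,0,0,0],[0,0,-20,0,0,0,0],[0,0,-18,0,0,0,0],[0,0,-12,0,0,0,0],[0,0,-7,0,0,0,0],[0,0,-5,0,0,0,0],[0,0,-3,0,0,0,0],[0,0,-2,0,0,0,0],[0,0,0,0,0,0,0]]' 40
```

```text
t: 7.9
tcp_pos: [0.601, -0.2948, 0.0345]
tool_rot: [0.642, 0.766, 0.0, 0.0]
force: [-0.0, 0.9, -2.0]
finger_gap: 0.618
gripper_force: 42.3
```

```bash
python3 -m handwheel '[[0,0,-1,0,0,0,0],[0,0,0,0,0,0,0],[0,0,0,0,0,0,0],[0,0,0,0,0,0,0],[0,0,0,0,0,0,0],[0,0,0,0,0,0,0],[0,0,0,0,0,0,0],[0,0,0,0,0,0,0],[0,0,0,0,0,0,0],[0,0,0,0,0,0,0]]' 40
python3 - <<'E'
from h import *
for n in ['side','wrist']: cv2.imwrite(f'pics/{n}4.png',manip.snapshot(n)[:,:,::-1])
s=manip.sense();print(s['tcp_pos'],s['force'])
E
```

```text
t: 9.15
tcp_pos: [0.6009, -0.2947, 0.0333]
tool_rot: [0.642, 0.766, 0.0, -0.0]
force: [-0.1, -0.9, -2.0]
finger_gap: 0.616
gripper_force: 42.3
[ 0.60090952 -0.2947181   0.03333008] [-0.45833122 -0.5416345  -1.97285994]
```

View pics/side4.png

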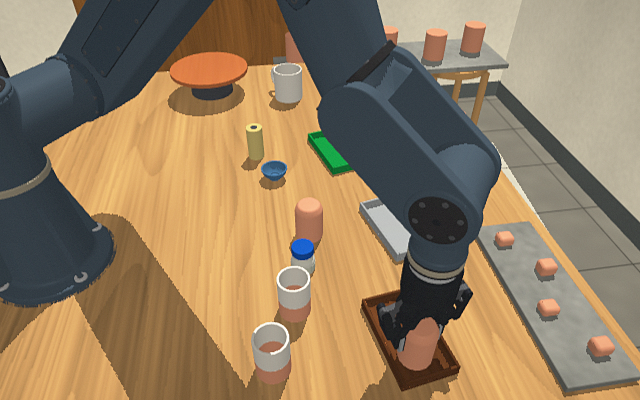

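The side view shows tumbler A at (418,345), inside the wood tray towards its −y end. The force reading says it is still hanging, so I lower it slowly until it touches.

```bash
python3 -m handwheel '[[0,0,-0.5,0,0,0,0],[0,0,-0.5,0,0,0,0],[0,0,-0.5,0,0,0,0],[0,0,-0.5,0,0,0,0],[0,0,0,0,0,0,0],[0,0,0,0,0,0,0],[0,0,0,0,0,0,0],[0,0,0,0,0,0,0],[0,0,0,0,0,0,0],[0,0,0,0,0,0,0]]' 40
```

```text
t: 10.5
tcp_pos: [0.6009, -0.2947, 0.0323]
tool_rot: [0.642, 0.767, -0.0, 0.0]
force: [-1.7, 1.9, 5.1]
finger_gap: 0.619
gripper_force: 42.9
```

```bash
python3 -m handwheel '[[0,0,0.5,0,0,0,1],[0,0,0,0,0,0,1],[0,0,0,0,0,0,1],[0,0,0,0,0,0,1],[0,0,0,0,0,0,1],[0,0,8,0,0,0,1],[0,0,20,0,0,0,1],[0,0,30,0,0,0,1],[0,0,30,0,0,0,1],[0,0,30,0,0,0,1]]' 40 && python3 -m handwheel '[[-7,16,0,0,0,0,1],[-13,30,0,0,0,0,1],[-17,39,0,0,0,0,1],[-19,43,0,0,0,0,1],[-19,43,0,0,0,0,1],[-17,39,0,0,0,0,1],[-14,32,0,0,0,0,1],[-10,24,0,0,0,0,1],[-6,14,0,0,0,0,1],[-2,7,0,0,0,0,1]]' 40
python3 - <<'E'
from h import *
manip.snapshot('side')
cv2.imwrite('pics/top5.png',manip.snapshot('top')[:,:,::-1])
cv2.imwrite('pics/side5.png',manip.snapshot('side')[:,:,::-1])
C=cal('wrist');im=manip.snapshot('wrist')[:,:,::-1].copy();cv2.imwrite('pics/w5.png',im)
s=manip.sense();print(s['t'],s['tcp_pos'])
h=cv2.cvtColor(im,cv2.COLOR_BGR2HSV).astype(int);H,S,V=h[...,0],h[...,1],h[...,2];m=((H<13)|(H>172))&(S>60)&(V>60)
K,R,t=C;v=R@np.array([.4767,-.0073,.04])+t;p=(K@v/v[2])[:2];c=blob(m,p,70);print(p,cv2.boundingRect(c),fitxy(C,c,.027,.078,[.477,-.007]).round(4))
E
```

```text
t: 11.75
tcp_pos: [0.6012, -0.2949, 0.1526]
tool_rot: [0.642, 0.767, 0.0, 0.001]
force: [-0.1, 1.0, 0.2]
finger_gap: 0.999
gripper_force: 0.0
t: 13.0
tcp_pos: [0.4761, -0.0068, 0.1498]
tool_rot: [0.642, 0.767, -0.0, -0.0]
force: [-0.6, -0.5, 0.1]
finger_gap: 0.998
gripper_force: 0.0
13.2 [ 0.47752448 -0.00827021  0.14984341]
[319.81897951 192.89292025] (291, 156, 67, 78) [ 0.4795 -0.0041]
```

View pics/w5.png

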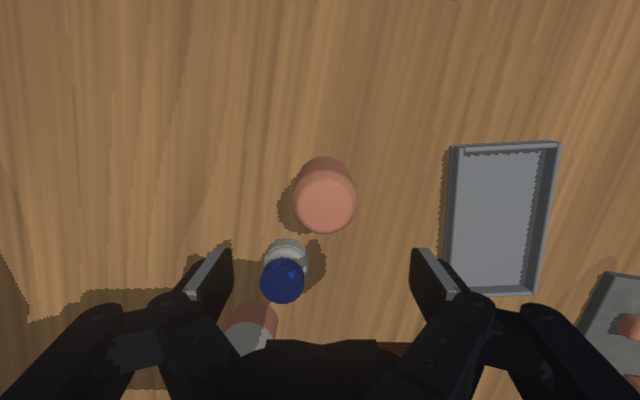

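Tumbler B's top is centred at (325,200) with the jar at (283,275), so the way down for the fingers is clear. I'll descend, grip and lift.

```bash
python3 -m handwheel '[[1,1,-10,0,0,0,1],[0,0,-20,0,0,0,1],[0,0,-25,0,0,0,1],[0,0,-25,0,0,0,1],[0,0,-20,0,0,0,1],[0,0,-12,0,0,0,1],[0,0,-6,0,0,0,1],[0,0,-4,0,0,0,1],[0,0,0,0,0,0,0],[0,0,0,0,0,0,0]]' 40 && python3 -m handwheel '[[0,0,0,0,0,0,0],[0,0,0,0,0,0,0],[0,0,0,0,0,0,0],[0,0,0,0,0,0,0],[0,0,0,0,0,0,0],[0,0,0,0,0,0,0],[0,0,1,0,0,0,0],[0,0,3,0,0,0,0],[0,0,6,0,0,0,0],[0,0,10,0,0,0,0]]' 40
python3 - <<'E'
from h import *
C=cal('wrist');im=manip.snapshot('wrist')[:,:,::-1].copy();cv2.imwrite('pics/w6.png',im);s=manip.sense();print(s['tcp_pos'])
h=cv2.cvtColor(im,cv2.COLOR_BGR2HSV).astype(int);H,S,V=h[...,0],h[...,1],h[...,2];m=((H<13)|(H>172))&(S>60)&(V>60)
T=cal('top');im=cv2.imread('pics/top5.png');h=cv2.cvtColor(im,cv2.COLOR_BGR2HSV).astype(int);H,S,V=h[...,0],h[...,1],h[...,2];m=((H<13)|(H>172))&(S>70)&(V>130)
K,R,t=T;v=R@np.array([.601,-.301,.05])+t;p=(K@v/v[2])[:2];c=blob(m,p,16);print('A placed',p,cv2.boundingRect(c),cv2.contourArea(c),fitxy(T,c-0,.027,.08,[.6,-.3])+0)
E
```

```text
t: 14.45
tcp_pos: [0.4788, -0.0068, 0.0285]
tool_rot: [0.642, 0.766, 0.001, 0.001]
force: [-4.2, 1.1, 18.9]
finger_gap: 0.619
gripper_force: 38.2
t: 15.7
tcp_pos: [0.4775, -0.0066, 0.048]
tool_rot: [0.642, 0.766, -0.0, -0.001]
force: [-0.7, 0.5, -1.4]
finger_gap: 0.615
gripper_force: 42.2
[ 0.47833297 -0.00680714  0.04924779]
A placed [445.45760719 152.03803952] (431, 140, 28, 26) 440.0 [ 0.60384255 -0.29999405]
```

```bash
python3 -m handwheel '[[0,0,15,0,0,0,0],[0,0,25,0,0,0,0],[0,0,25,0,0,0,0],[8,-16,25,0,0,0,0],[16,-31,0,0,0,0,0],[22,-43,0,0,0,0,0],[24,-47,0,0,0,0,0],[22,-43,0,0,0,0,0],[14,-27,0,0,0,0,0],[8,-14,0,0,0,0,0]]' 40 && python3 -m handwheel '[[0,0,-10,0,0,0,0],[0,0,-20,0,0,0,0],[0,0,-20,0,0,0,0],[0,0,-20,0,0,0,0],[0,0,-15,0,0,0,0],[0,0,-10,0,0,0,0],[0,0,-5,0,0,0,0],[0,0,-2,0,0,0,0],[0,0,0,0,0,0,0],[0,0,0,0,0,0,0]]' 40
python3 - <<'E'
from h import *
cv2.imwrite('pics/side7.png',cv2.resize(manip.snapshot('side')[180:400,240:560,::-1],None,fx=2,fy=2))
E
```

```text
t: 17.0
tcp_pos: [0.5922, -0.2292, 0.1384]
tool_rot: [0.643, 0.766, 0.0, 0.0]
force: [0.7, 0.6, -2.1]
finger_gap: 0.617
gripper_force: 42.5
t: 18.25
tcp_pos: [0.5922, -0.228, 0.0364]
tool_rot: [0.642, 0.766, 0.0, 0.001]
force: [0.6, 0.8, -1.7]
finger_gap: 0.616
gripper_force: 42.5
```

View pics/side7.png

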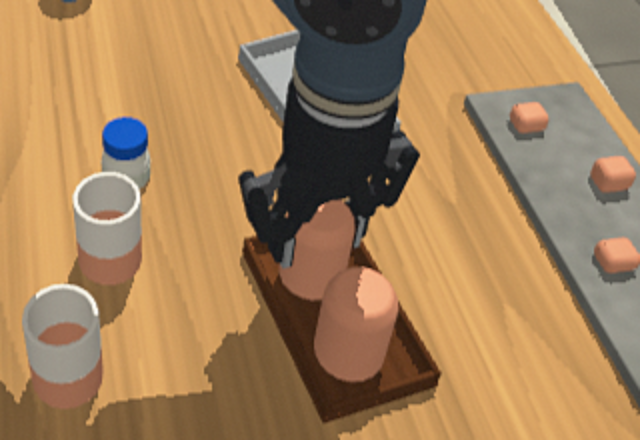

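The crop shows A standing in the tray and B hanging over its +y half, clear of the walls. I lower B to contact.

```bash
python3 -m handwheel '[[0,0,-0.5,0,0,0,0],[0,0,-0.5,0,0,0,0],[0,0,-0.5,0,0,0,0],[0,0,-0.5,0,0,0,0],[0,0,-0.5,0,0,0,0],[0,0,-0.5,0,0,0,0],[0,0,-0.5,0,0,0,0],[0,0,0,0,0,0,0],[0,0,0,0,0,0,0],[0,0,0,0,0,0,0]]' 40
```

```text
t: 19.55
tcp_pos: [0.5919, -0.2277, 0.0336]
tool_rot: [0.642, 0.767, -0.0, 0.0]
force: [-2.0, 1.8, 7.3]
finger_gap: 0.615
gripper_force: 43.4
```

```bash
python3 -m handwheel '[[0,0,0.5,0,0,0,1],[0,0,0,0,0,0,1],[0,0,0,0,0,0,1],[0,0,0,0,0,0,1],[0,0,0,0,0,0,1],[0,0,8,0,0,0,1],[0,0,20,0,0,0,1],[0,0,30,0,0,0,1],[0,0,30,0,0,0,1],[0,0,30,0,0,0,1]]' 40 && python3 -m handwheel '[[-10,3,0,0,0,0,1],[-18,5,0,0,0,0,1],[-24,6,0,0,0,0,1],[-26,7,0,0,0,0,1],[-26,7,0,0,0,0,1],[-24,6,0,0,0,0,1],[-18,5,0,0,0,0,1],[-11,4,0,0,0,0,1],[-6,2,0,0,0,0,1],[0,0,0,0,0,0,1]]' 40
python3 - <<'E'
from h import *
cv2.imwrite('pics/top8.png',manip.snapshot('top')[:,:,::-1])
C=cal('wrist');im=manip.snapshot('wrist')[:,:,::-1].copy();cv2.imwrite('pics/w8.png',im)
s=manip.sense();print(s['t'],s['tcp_pos'])
K,R,t=C
def pr(P): v=R@np.array(P)+t;return (K@v/v[2])[:2]
p=pr([.429,-.183,.08]);print('expected rim',p,'ppm',np.linalg.norm(pr([.456,-.183,.08])-p))
h=cv2.cvtColor(im,cv2.COLOR_BGR2HSV).astype(int);H,S,V=h[...,0],h[...,1],h[...,2]
c=blob((S<50)&(V>90),p,60);print(cv2.boundingRect(c))
q=cv2.convexHull(c).reshape(-1,2);print(cast(C,(cv2.minEnclosingCircle(c))[0],.075).round(4))
T=cal('top');i0=cv2.imread('pics/top0.png');h=cv2.cvtColor(i0,cv2.COLOR_BGR2HSV).astype(int);H,S,V=h[...,0],h[...,1],h[...,2]
for p in [(397,220),(440,240)]:
    c=cv2.convexHull(blob(((S<50)&(V>90))|((H<13)&(S>60)&(V>60)),p,20));print('top',fitxy(T,c,.027,.08,[.4,-.2]).round(4))
E
```

```text
t: 20.8
tcp_pos: [0.5922, -0.2279, 0.1535]
tool_rot: [0.642, 0.767, 0.0, 0.001]
force: [0.1, 0.5, -0.6]
finger_gap: 0.998
gripper_force: 0.0
t: 22.05
tcp_pos: [0.4289, -0.1827, 0.1509]
tool_rot: [0.642, 0.766, 0.0, 0.0]
force: [0.7, -0.6, 0.1]
finger_gap: 1.002
gripper_force: 0.0
22.15 [ 0.42960843 -0.18314673  0.15091467]
expected rim [319.79682126 207.99403745] ppm 35.72009833952357
(287, 163, 72, 77)
[ 0.4305 -0.1786  0.075 ]
top [ 0.4285 -0.1826]
top [ 0.3846 -0.2851]
```

View pics/w8.png

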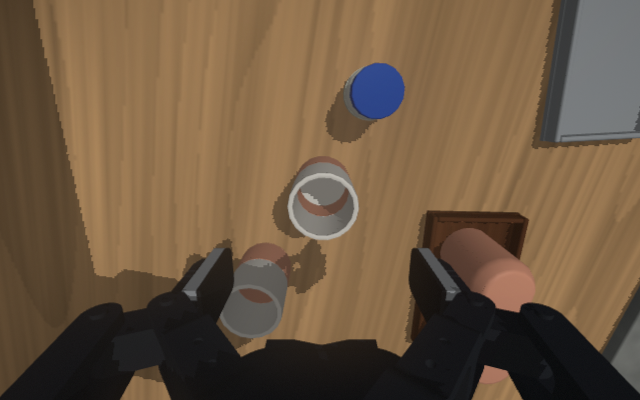

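Cup A's rim is centred at (323,206), within 2 mm of prediction. The other cup (255,305) and the jar (377,92) are clear of the fingers. I grip it.

```bash
python3 -m handwheel '[[1,1,-10,0,0,0,1],[0,0,-20,0,0,0,1],[0,0,-25,0,0,0,1],[0,0,-25,0,0,0,1],[0,0,-20,0,0,0,1],[0,0,-12,0,0,0,1],[0,0,-7,0,0,0,1],[0,0,-4,0,0,0,1],[0,0,0,0,0,0,1],[0,0,0,0,0,0,0]]' 40 && python3 -m handwheel '[[0,0,0,0,0,0,0],[0,0,0,0,0,0,0],[0,0,0,0,0,0,0],[0,0,0,0,0,0,0],[0,0,0,0,0,0,0],[0,0,0,0,0,0,0],[0,0,1,0,0,0,0],[0,0,3,0,0,0,0],[0,0,6,0,0,0,0],[0,0,10,0,0,0,0]]' 40
python3 - <<'E'
from h import *
from station import manip
im=cv2.imread('pics/top0.png');C=cal('top')
# grey tray: corners from the two views' edges, refined in the last wrist/top views
h=cv2.cvtColor(im,cv2.COLOR_BGR2HSV).astype(int);H,S,V=h[...,0],h[...,1],h[...,2]
for n,m,p in [('green',(H>50)&(H<80)&(S>100),(220,157)),('grey',(S<60)&(V>70),(331,134))]:
    b=cv2.approxPolyDP(cv2.convexHull(blob(m,p,42)),4,True).reshape(-1,2);q=np.array([cast(C,x,.02)[:2] for x in b]);print(n,q.round(3).tolist(),q.mean(0))
E
```

```text
t: 23.4
tcp_pos: [0.4302, -0.1819, 0.0283]
tool_rot: [0.642, 0.767, 0.0, 0.001]
force: [0.1, 0.1, -0.3]
finger_gap: 0.812
gripper_force: 0.0
t: 24.65
tcp_pos: [0.4296, -0.1816, 0.0481]
tool_rot: [0.642, 0.766, -0.0, -0.0]
force: [0.6, -0.9, -2.3]
finger_gap: 0.628
gripper_force: 42.4
green [[0.645, 0.2], [0.554, 0.177], [0.521, 0.331], [0.612, 0.35]] [0.58313744 0.26441636]
grey [[0.712, -0.084], [0.622, -0.101], [0.589, 0.048], [0.681, 0.071]] [ 0.65108549 -0.01636859]
```

```bash
python3 -m handwheel '[[0,0,15,0,0,0,0],[0,0,25,0,0,0,0],[3,3,25,0,0,0,0],[15,14,25,0,0,0,0],[30,28,0,0,0,0,0],[38,36,0,0,0,0,0],[40,38,0,0,0,0,0],[40,38,0,0,0,0,0],[30,28,0,0,0,0,0],[12,12,0,0,0,0,0]]' 40 && python3 -m handwheel '[[5,4,-5,0,0,0,0],[0,0,-20,0,0,0,0],[0,0,-20,0,0,0,0],[0,0,-20,0,0,0,0],[0,0,-18,0,0,0,0],[0,0,-10,0,0,0,0],[0,0,-6,0,0,0,0],[0,0,-2,0,0,0,0],[0,0,0,0,0,0,0],[0,0,0,0,0,0,0]]' 40
python3 - <<'E'
from h import *
cv2.imwrite('pics/side9.png',cv2.resize(manip.snapshot('side')[140:360,240:560,::-1],None,fx=2,fy=2))
E
```

```text
t: 25.9
tcp_pos: [0.639, 0.0172, 0.1382]
tool_rot: [0.641, 0.767, 0.0, 0.0]
force: [-0.6, -0.2, -2.1]
finger_gap: 0.627
gripper_force: 42.8
t: 27.15
tcp_pos: [0.6434, 0.0193, 0.0374]
tool_rot: [0.642, 0.767, 0.0, 0.001]
force: [-0.6, 0.5, -1.6]
finger_gap: 0.628
gripper_force: 42.8
```

View pics/side9.png

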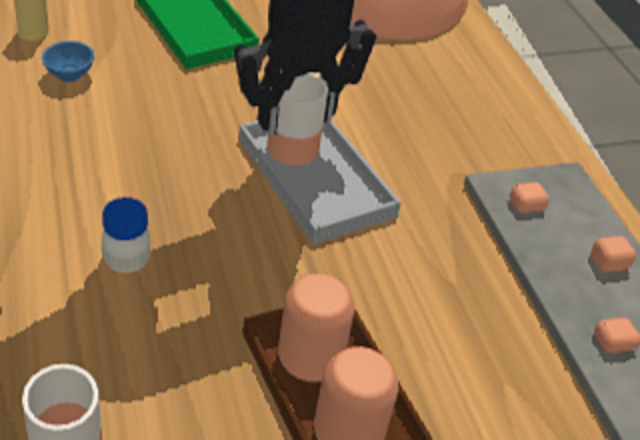

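Both tumblers are standing in the wood tray at (318,325) and (357,395). The cup hangs inside the far half of the grey tray at (296,125), so I lower it to contact.

```bash
python3 -m handwheel '[[0,0,-1,0,0,0,0],[0,0,-0.5,0,0,0,0],[0,0,-0.5,0,0,0,0],[0,0,-0.5,0,0,0,0],[0,0,-0.5,0,0,0,0],[0,0,-0.5,0,0,0,0],[0,0,-0.5,0,0,0,0],[0,0,-0.5,0,0,0,0],[0,0,0,0,0,0,0],[0,0,0,0,0,0,0]]' 40
```

```text
t: 28.45
tcp_pos: [0.6429, 0.0193, 0.0336]
tool_rot: [0.642, 0.767, 0.0, 0.0]
force: [-1.6, 1.1, 6.9]
finger_gap: 0.631
gripper_force: 43.5
```

```bash
python3 -m handwheel '[[0,0,0.5,0,0,0,1],[0,0,0,0,0,0,1],[0,0,0,0,0,0,1],[0,0,0,0,0,0,1],[0,0,0,0,0,0,1],[0,0,8,0,0,0,1],[0,0,20,0,0,0,1],[0,0,30,0,0,0,1],[0,0,30,0,0,0,1],[0,0,30,0,0,0,1]]' 40 && python3 -m handwheel '[[-13,-15,0,0,0,0,1],[-23,-27,0,0,0,0,1],[-31,-36,0,0,0,0,1],[-36,-43,0,0,0,0,1],[-36,-43,0,0,0,0,1],[-36,-43,0,0,0,0,1],[-31,-36,0,0,0,0,1],[-26,-31,0,0,0,0,1],[-18,-21,0,0,0,0,1],[-8,-9,0,0,0,0,1]]' 40
python3 - <<'E'
from h import *
cv2.imwrite('pics/top10.png',manip.snapshot('top')[:,:,::-1]);cv2.imwrite('pics/side10.png',manip.snapshot('side')[:,:,::-1])
manip.snapshot('side');C=cal('wrist');im=manip.snapshot('wrist')[:,:,::-1].copy();cv2.imwrite('pics/w10.png',im)
s=manip.sense();print(s['t'],s['tcp_pos'])
K,R,t=C
def pr(P): v=R@np.array(P)+t;return (K@v/v[2])[:2]
p=pr([.3846,-.2851,.08]);print('expected rim',p)
h=cv2.cvtColor(im,cv2.COLOR_BGR2HSV).astype(int);H,S,V=h[...,0],h[...,1],h[...,2]
c=blob((S<50)&(V>90),p,60);print(cv2.boundingRect(c))
E
```

```text
t: 29.7
tcp_pos: [0.6433, 0.0192, 0.1536]
tool_rot: [0.642, 0.766, 0.001, 0.001]
force: [-0.2, 0.4, -0.1]
finger_gap: 0.999
gripper_force: 0.0
t: 30.95
tcp_pos: [0.383, -0.2854, 0.1507]
tool_rot: [0.643, 0.766, 0.0, -0.001]
force: [0.4, -0.4, -0.9]
finger_gap: 0.997
gripper_force: 0.0
31.15 [ 0.38482509 -0.2840531   0.15074677]
expected rim [320.42107763 209.0982911 ]
(289, 163, 71, 78)
```

View pics/w10.png

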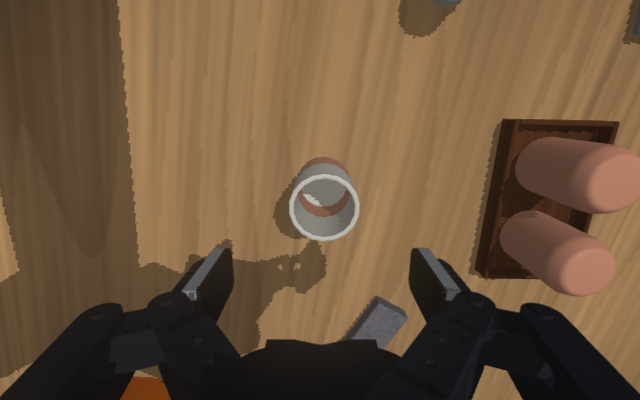

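Cup B's rim is at (324,207), the same small offset as before; both tumblers stand in the wood tray at (580,175) and (560,250). I grip it.

```bash
python3 -m handwheel '[[1,1,-10,0,0,0,1],[0,0,-20,0,0,0,1],[0,0,-25,0,0,0,1],[0,0,-25,0,0,0,1],[0,0,-20,0,0,0,1],[0,0,-12,0,0,0,1],[0,0,-7,0,0,0,1],[0,0,-4,0,0,0,1],[0,0,0,0,0,0,1],[0,0,0,0,0,0,0]]' 40 && python3 -m handwheel '[[0,0,0,0,0,0,0],[0,0,0,0,0,0,0],[0,0,0,0,0,0,0],[0,0,0,0,0,0,0],[0,0,0,0,0,0,0],[0,0,0,0,0,0,0],[0,0,1,0,0,0,0],[0,0,3,0,0,0,0],[0,0,6,0,0,0,0],[0,0,10,0,0,0,0]]' 40
python3 - <<'E'
from h import *
T=cal('top');i0=cv2.imread('pics/top10.png');h=cv2.cvtColor(i0,cv2.COLOR_BGR2HSV).astype(int);H,S,V=h[...,0],h[...,1],h[...,2]
K,R,t=T;v=R@np.array([.643,.019,.05])+t;p=(K@v/v[2])[:2]
a=((V>165)&(S<40)).astype(bool);c=cv2.convexHull(blob(a,p,22));print(p,cv2.boundingRect(c),cast(T,cen(c),.08))
E
```

```text
t: 32.4
tcp_pos: [0.3861, -0.284, 0.0283]
tool_rot: [0.642, 0.766, -0.0, 0.001]
force: [0.4, -0.1, -0.0]
finger_gap: 0.816
gripper_force: 0.0
t: 33.65
tcp_pos: [0.3857, -0.2835, 0.0481]
tool_rot: [0.642, 0.766, 0.0, -0.0]
force: [-0.2, 0.2, -1.2]
finger_gap: 0.615
gripper_force: 42.1
[316.09101429 132.10869125] (305, 118, 23, 21) [0.64391186 0.02024465 0.08      ]
```

```bash
python3 -m handwheel '[[0,0,15,0,0,0,0],[0,0,25,0,0,0,0],[4,3,25,0,0,0,0],[20,17,25,0,0,0,0],[38,32,0,0,0,0,0],[46,39,0,0,0,0,0],[46,39,0,0,0,0,0],[46,39,0,0,0,0,0],[38,32,0,0,0,0,0],[24,20,0,0,0,0,0]]' 40 && python3 -m handwheel '[[11,9,0,0,0,0,0],[0,0,-15,0,0,0,0],[0,0,-20,0,0,0,0],[0,0,-20,0,0,0,0],[0,0,-20,0,0,0,0],[0,0,-14,0,0,0,0],[0,0,-8,0,0,0,0],[0,0,-4,0,0,0,0],[0,0,0,0,0,0,0],[0,0,0,0,0,0,0]]' 40
python3 - <<'E'
from h import *
cv2.imwrite('pics/side11.png',cv2.resize(manip.snapshot('side')[140:360,240:560,::-1],None,fx=2,fy=2))
E
```

```text
t: 34.9
tcp_pos: [0.6494, -0.0605, 0.1389]
tool_rot: [0.641, 0.767, 0.0, 0.001]
force: [-0.1, -0.5, -1.2]
finger_gap: 0.619
gripper_force: 42.3
t: 36.15
tcp_pos: [0.6594, -0.0537, 0.0375]
tool_rot: [0.642, 0.767, 0.0, 0.001]
force: [-1.1, 0.3, -0.8]
finger_gap: 0.614
gripper_force: 42.3
```

View pics/side11.png

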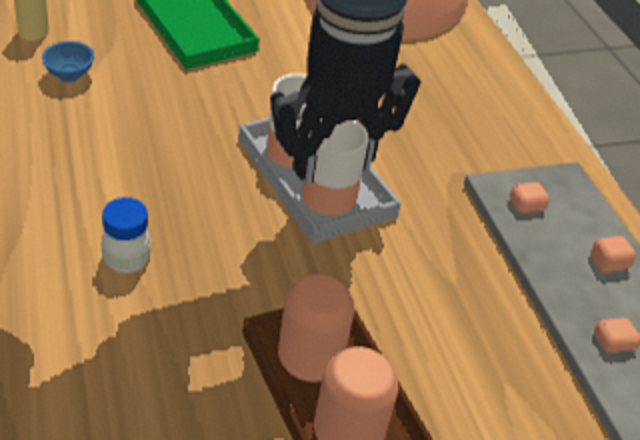

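Cup A stands at (290,120) and cup B hangs over the near half at (335,165), inside the walls. I lower it to contact.

```bash
python3 -m handwheel '[[0,0,-1,0,0,0,0],[0,0,-0.5,0,0,0,0],[0,0,-0.5,0,0,0,0],[0,0,-0.5,0,0,0,0],[0,0,-0.5,0,0,0,0],[0,0,-0.5,0,0,0,0],[0,0,-0.5,0,0,0,0],[0,0,-0.5,0,0,0,0],[0,0,0,0,0,0,0],[0,0,0,0,0,0,0]]' 40
```

```text
t: 37.45
tcp_pos: [0.6589, -0.0537, 0.0335]
tool_rot: [0.642, 0.767, -0.0, 0.0]
force: [-0.9, 1.1, 6.8]
finger_gap: 0.614
gripper_force: 42.9
```

```bash
python3 -m handwheel '[[0,0,0.5,0,0,0,1],[0,0,0,0,0,0,1],[0,0,0,0,0,0,1],[0,0,0,0,0,0,1],[0,0,0,0,0,0,1],[0,0,8,0,0,0,1],[0,0,20,0,0,0,1],[0,0,30,0,0,0,1],[0,0,30,0,0,0,1],[0,0,30,0,0,0,1]]' 40 && python3 -m handwheel '[[-11,13,0,0,0,0,1],[-22,27,0,0,0,0,1],[-30,37,0,0,0,0,1],[-35,43,0,0,0,0,1],[-38,46,0,0,0,0,1],[-38,46,0,0,0,0,1],[-33,40,0,0,0,0,1],[-30,37,0,0,0,0,1],[-22,27,0,0,0,0,1],[-13,17,0,0,0,0,1]]' 40
python3 - <<'E'
from h import *
cv2.imwrite('pics/top12.png',manip.snapshot('top')[:,:,::-1]);cv2.imwrite('pics/side12.png',manip.snapshot('side')[:,:,::-1])
for i in range(3):manip.snapshot('side')
C=cal('wrist');im=manip.snapshot('wrist')[:,:,::-1].copy();cv2.imwrite('pics/w12.png',im)
s=manip.sense();print(s['t'],s['tcp_pos'])
K,R,t=C;v=R@np.array([.387,.2794,.08])+t;p=(K@v/v[2])[:2];print('expected top',p)
h=cv2.cvtColor(im,cv2.COLOR_BGR2HSV).astype(int);V=h[...,2];c=blob((V<90)&(h[...,1]<90),p,14);print('hole',cen(c),cv2.contourArea(c),cast(C,cen(c),.08))
E
```

```text
t: 38.7
tcp_pos: [0.6593, -0.0538, 0.1536]
tool_rot: [0.642, 0.767, 0.0, 0.001]
force: [-0.1, 0.1, 0.4]
finger_gap: 0.997
gripper_force: 0.0
t: 39.95
tcp_pos: [0.3837, 0.2803, 0.1507]
tool_rot: [0.641, 0.767, -0.001, -0.001]
force: [0.7, -0.1, -0.6]
finger_gap: 0.995
gripper_force: 0.0
40.25 [0.38714523 0.27881859 0.15080894]
expected top [320.75766159 207.70151172]
hole (325.8594982078853, 206.25591397849462) 232.5 [0.39056039 0.28119412 0.08      ]
```

View pics/w12.png

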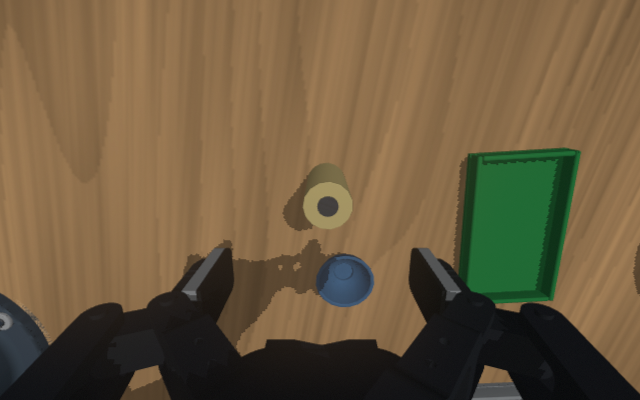

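The post's top is at (328,206), about 2 mm from prediction, and the dish (345,280) is clear of the fingers. I grip it.

```bash
python3 -m handwheel '[[2,1,-10,0,0,0,1],[0,0,-20,0,0,0,1],[0,0,-25,0,0,0,1],[0,0,-25,0,0,0,1],[0,0,-20,0,0,0,1],[0,0,-12,0,0,0,1],[0,0,-6,0,0,0,1],[0,0,-3,0,0,0,1],[0,0,0,0,0,0,1],[0,0,0,0,0,0,0]]' 40 && python3 -m handwheel '[[0,0,0,0,0,0,0],[0,0,0,0,0,0,0],[0,0,0,0,0,0,0],[0,0,0,0,0,0,0],[0,0,0,0,0,0,0],[0,0,0,0,0,0,0],[0,0,0,0,0,0,0],[0,0,0,0,0,0,0],[0,0,3,0,0,0,0],[0,0,7,0,0,0,0]]' 40
python3 - <<'E'
from h import *
# green tray corners as seen by the wrist camera while still
im=cv2.imread('pics/w12.png')
T=cal('top');i0=cv2.imread('pics/top12.png');h=cv2.cvtColor(i0,cv2.COLOR_BGR2HSV).astype(int);H,S,V=h[...,0],h[...,1],h[...,2]
for n,P,z in [('jar',(.4534,-.093),.055),('dish',(.426,.1886),.02)]:
    K,R,t=T;v=R@np.array([*P,z])+t;p=(K@v/v[2])[:2];c=blob((H>95)&(H<130)&(S>70),p,16);print(n,cen(c),cast(T,cen(c),z))
E
```

```text
t: 41.5
tcp_pos: [0.3892, 0.2805, 0.0303]
tool_rot: [0.642, 0.767, 0.001, 0.0]
force: [-0.1, -0.4, -0.6]
finger_gap: 0.817
gripper_force: 0.0
t: 42.75
tcp_pos: [0.3882, 0.28, 0.0396]
tool_rot: [0.642, 0.767, -0.001, -0.0]
force: [0.4, -0.2, -0.7]
finger_gap: 0.436
gripper_force: 40.1
jar (360.5613126079447, 208.44386873920553) [ 0.45342161 -0.09304969  0.055     ]
dish (244.69181585677748, 218.32139812446715) [0.42643729 0.18851691 0.02      ]
```

```bash
python3 -m handwheel '[[0,0,15,0,0,0,0],[0,0,25,0,0,0,0],[5,0,20,0,0,0,0],[18,-2,0,0,0,0,0],[30,-3,0,0,0,0,0],[38,-3,0,0,0,0,0],[38,-3,0,0,0,0,0],[32,-2,0,0,0,0,0],[22,-2,0,0,0,0,0],[12,-1,0,0,0,0,0]]' 40 && python3 -m handwheel '[[0,0,-5,0,0,0,0],[0,0,-15,0,0,0,0],[0,0,-15,0,0,0,0],[0,0,-12,0,0,0,0],[0,0,-8,0,0,0,0],[0,0,-4,0,0,0,0],[0,0,-2,0,0,0,0],[0,0,0,0,0,0,0],[0,0,0,0,0,0,0],[0,0,0,0,0,0,0]]' 40
python3 - <<'E'
from h import *
cv2.imwrite('pics/side13.png',cv2.resize(manip.snapshot('side')[70:290,220:540,::-1],None,fx=2,fy=2))
E
```

```text
t: 44.0
tcp_pos: [0.5856, 0.2635, 0.0989]
tool_rot: [0.643, 0.766, -0.0, 0.0]
force: [-0.9, -0.2, -1.7]
finger_gap: 0.433
gripper_force: 40.2
t: 45.25
tcp_pos: [0.5841, 0.2644, 0.0392]
tool_rot: [0.642, 0.767, 0.0, 0.0]
force: [0.0, 0.7, -0.7]
finger_gap: 0.432
gripper_force: 40.2
```

View pics/side13.png

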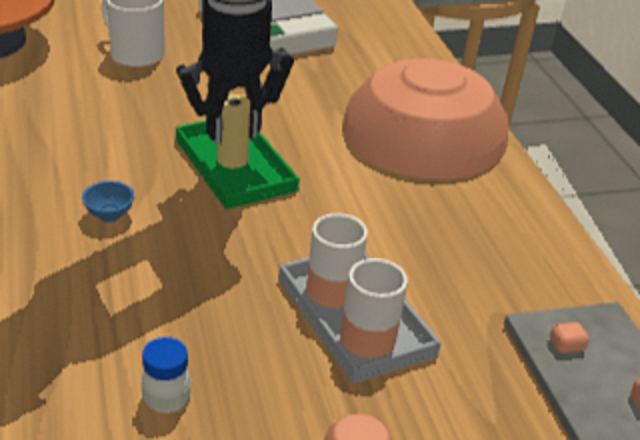

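Both cups stand in the grey tray at (338,260) and (374,308), and the post is over the middle of the green tray at (235,130). I lower it to contact, roughly 4 mm.

```bash
python3 -m handwheel '[[0,0,-1,0,0,0,0],[0,0,-1,0,0,0,0],[0,0,-0.5,0,0,0,0],[0,0,-0.5,0,0,0,0],[0,0,-0.5,0,0,0,0],[0,0,-0.5,0,0,0,0],[0,0,-0.5,0,0,0,0],[0,0,-0.5,0,0,0,0],[0,0,0,0,0,0,0],[0,0,0,0,0,0,0]]' 40
```

```text
t: 46.55
tcp_pos: [0.584, 0.2643, 0.0353]
tool_rot: [0.642, 0.767, 0.0, 0.0]
force: [-1.0, -0.8, 8.6]
finger_gap: 0.434
gripper_force: 41.1
```

```bash
python3 -m handwheel '[[0,0,0.5,0,0,0,1],[0,0,0,0,0,0,1],[0,0,0,0,0,0,1],[0,0,0,0,0,0,1],[0,0,0,0,0,0,1],[0,0,0,0,0,0,1],[0,0,15,0,0,0,1],[0,0,25,0,0,0,1],[0,0,30,0,0,0,1],[0,0,30,0,0,0,1]]' 40 && python3 -m handwheel '[[-5,8,10,0,0,0,1],[-12,20,10,0,0,0,1],[-20,30,0,0,0,0,1],[-20,35,0,0,0,0,1],[-20,35,0,0,0,0,1],[-15,25,0,0,0,0,1],[-8,12,0,0,0,0,1],[0,5,0,0,0,0,1],[0,0,0,0,0,0,1],[0,0,0,0,0,0,1]]' 40
python3 - <<'E'
from h import *
a=manip.snapshot('top')[90:290,160:480,::-1];b=manip.snapshot('side')[90:400,220:500,::-1]
cv2.imwrite('pics/final.png',np.hstack([cv2.resize(a,(450,281)).copy() if 0 else cv2.copyMakeBorder(cv2.resize(a,(450,281)),0,29,0,0,0),b]))
E
```

```text
t: 47.8
tcp_pos: [0.5841, 0.2644, 0.1363]
tool_rot: [0.642, 0.767, 0.0, 0.0]
force: [0.6, -0.6, 0.6]
finger_gap: 1.0
gripper_force: 0.0
t: 49.05
tcp_pos: [0.4846, 0.4334, 0.1542]
tool_rot: [0.643, 0.766, -0.0, 0.0]
force: [0.1, -0.2, -0.1]
finger_gap: 1.002
gripper_force: 0.0
```

View pics/final.png

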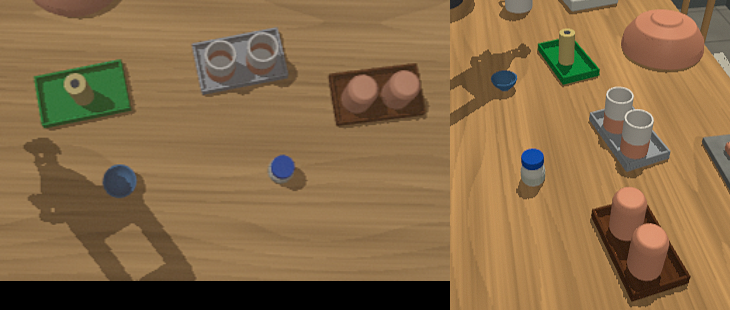

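All five pieces are upright in their own trays: the post at (75,85), the cups at (220,60) and (262,53), and the tumblers at (360,93) and (402,88). The jar and dish haven't moved and the arm is clear, so I hand the job in.

```bash
python3 -c "
from station import manip
print(manip.sign_off())"
```

```text
the job is handed in; nothing more can be done
None
```

I handed the job in after about 49 s: both tumblers stand in the wooden tray, both dipped cups in the grey tray and the post in the green tray, all upright, with the jar and dish where they were.

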